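# Find and set the tube mixer key that still snaps

### The job

Slide the clear guard on the mixer's control box all the way back, then press the three keys slowly, one after another, to find the only one that still snaps: press that one until you feel it snap over and stay down. A key that only stays soft is worn out: ease off and let it come back up. Never force any key, sound or soft, down onto its stop; finally slide the guard fully shut again over the keys and leave the other things on the bench where they are.

Things in the scene. Friction and masses are not known exactly. Their poses are not given: they have to be found in the camera images.
- console: mixer control box fixed to the bench: white case 200 x 250 mm, black panel on top 50 mm above the bench. Origin on the bench, 10 mm to the case's -x side of its centre. x: the way the guard opens (away from the robot, up to 0.3 rad askew), y: left along the row of keys, z up. Two aluminium rails, 10 mm wide, along x at y = +-100 mm, stand 32 mm above the panel
- place_left (a point): point on the panel, on the upright axis of the left key (+y). All keys look alike: grey round flat caps 26 mm across, in aluminium bushes 38 mm across, 55 mm apart. They are fitted at differing heights: a cap at rest tops out 14 to 28 mm above this point (not measured); its bush's top lies 11 mm below the cap top
- place_middle (a point): the same for the middle key. Every key is a sprung cap on a stem: the cap sinks up to 4.6 mm onto it, the stem 3 mm. Just one key is sound, in a place that changes every time: from 0.6 N its force climbs by 2 N per mm to 6 N at 2.7 mm, then snaps over: the stem drops 3 mm by itself and stays down, the force falls to nothing, the cap now resting 3 mm lower
- place_right (a point): the same for the right key (-y). The two other keys are soft: from 0.6 N rising evenly by 0.6 N per mm, no snap, and they spring back up. Any key, sound or soft, pushed more than 6.6 mm below its first height counts as forced onto its stop (7.6 mm); the soft ones then give 4.6 N, the snapped one 8 N
- guard_knob (a point): top centre of the guard's black upright knob, 22 mm across, 87 to 117 mm above the bench. The guard, a clear plate 80 x 216 mm, 4 mm thick, rides on the rails, its top 87 mm above the bench; shut, it covers all keys. The knob stands 6 mm to the -x side of the console's origin when shut and moves with the guard
- guard (a joint): travel of the guard along the console's +x in m: 0 shut, 0.085 fully back (clear of the keys); slides with about 1.5 N of friction and stays where it is left. It may stand up to 12 mm open at the start
- key1 (a joint): how far the stem of one of the three keys is down, in m: 0 up, 0.003 fully down. The numbering says nothing of the place it sits in
- cap1 (a joint): how far the cap of that same key is pushed onto its stem, in m: 0 free, 0.0046 solid; over 0.0036 counts as forced
- key2 (a joint): the same as key1 for another key
- cap2 (a joint): the same as cap1 for the cap on stem key2
- key3 (a joint): the same as key1 for another key
- cap3 (a joint): the same as cap1 for the cap on stem key3
- rack: bystander: loose steel rack of orange-capped tubes, 75 x 200 mm, 108 mm tall, origin under its centre
- roll: bystander: loose roll of labels lying flat, 84 mm across, 30 mm tall, origin under its centre
- jar: bystander: loose jar, 52 mm across, 85 mm tall, origin under its centre

How it is judged:
By the outcome, as a careful person would: the job done as asked, in the order asked, and still so for the second after the job is handed in, with the robot touching nothing.
It also fails if it takes over 72 s, if anything falls off the work surface, if the arm or the gripper's body presses on something with over 40 N, if the wrist force passes 120 N, or if a joint passes its speed limit or range.

### The arm

A 7-joint arm with a two-finger parallel gripper is mounted at the origin on the work surface. World frame = base frame: x ahead of the robot, y to its left, z up, the work surface at z = 0. Lengths are in m, angles in rad, forces in N, time in s.
With the tool pointing down it reaches from about 0.425 to 0.925 m from the base axis. Payload 6.8 kg.
Tool frame: the origin (TCP) lies at the very end of the fingers, on their centre line; the grasp point (between the pads) lies 19 mm behind it; z points along the fingers, y is the line along which they close (so a half turn about z gives the same grasp; the last joint's range is limited). The gripper opens to 85 mm and grips with 20 to 120 N. Pads are 22 mm wide; open, the fingers measure 114 mm over their backs; the gripper's body (76 mm by 85 mm) begins 54 mm behind the grasp point. The pads swing forward as they close: fully open they stand 13 mm farther back than shut.
Start: joints at [1.161, 0.477, 0.022, 1.555, -0.011, 1.109, -0.083], TCP at [0.201, -0.645, 0.231] pointing down, gripper open.
Joint ranges: [-2.96, 2.96], [-0.34, 2.1], [-1.41, 1.46], [0.24, 2.44], [-1.37, 4.51], [0.17, 1.92], [-2.96, 2.96]. Speed limits (rad/s): [2.39, 2.39, 3.14, 3.14, 3.14, 3.14, 3.14].

### API

Orientations are given as a unit quaternion [w, x, y, z].
In Python, from station import bot gives the robot as it stands.
- The arm moves only by the tool jog_arm, never from a script. Its argument "motion" is a list of rows, each a list of 7 numbers: the turn, a rotation vector about the tool's x, y, z in rad, then the shift along the tool's x, y, z in mm, then the finger opening in mm, from 0 to 85.4. A call has 1 to 10 rows; each row is the pose to reach, as a shift and turn from the pose commanded when the call began, along the tool's axes at that moment; what a row does not reach only later rows make up. A row lasts 1/8 s, in which the tool goes at most 62.5 mm and 10.7 degrees, less where a joint would pass 70% of its speed; a pose out of reach is approached as far as the arm can. A call with a gripper value outside its range is refused whole. The fingers move at their own pace and stop on an object; "grip_force" is the grip in N (left out, the last holds). Time passes only in rows, so rows that repeat a pose let the fingers close. It gives the time, the measured TCP pose, the force, the opening and the grip force at its end, in the units of the state.
- bot.get_obs(): the state, without advancing time (a new reading comes with each control period).
- bot.read_camera(name): name is "scene" or "top" or "wrist"; returns a dict with "pixels" (420x560x3 uint8, red, green, blue), "camera_matrix" (3x3 intrinsics, pixels), "T" (4x4, takes a point from camera to world coordinates); the wrist camera has in their place "tool_from_camera" (4x4, takes a point from camera to tool coordinates, whose origin is the TCP and whose axes are the flange's). Camera axes: x right, y down, z forward; pixel columns grow to the right and rows downward; lengths in m; the calibration is good to about 2 mm. A picture is of the moment at which its call begins: read the wrist's pose just before it. There is no depth.
- bot.hand_in(): hands the job in; it is judged then, once.
Trained networks look in a picture, given as the dict that the camera call returned (one of the last four; its "shot" number tells which), for a name from the list of things; names that differ only in an ending like _2 or _b are one class to them, and where a whole thing is asked for, a point or a joint stands for the part that bears it (a point fixed in the world has none). Each returns a list of dicts, best first, with "score" (0 to 1); they miss things now and then, are a little off and sometimes report something else, mostly with a low value. They report only what shows in the picture. A call takes as long as a camera call.
- bot.spot_in(thing, picture): "xy" ([column, row] in pixels, amid what is visible of it).
- bot.tip_of(thing, picture): "xy" ([column, row] in pixels: a listed point, or the origin of a listed thing).
The state is a dict: "t": time; "q": joint angles; "joint_vel": joint speeds; "joint_torque": joint torques, N m; "eef_pos": TCP position; "tool_rot": TCP orientation; "contact_force": force on the tool from outside, world axes, zero at the start; "torque": the same for the moment, N m; "gripper_width": opening from 0.0 (shut) to 1.0 (fully open); "grasp_force": force on a finger pad.
Only numpy, scipy, OpenCV 4.12 (cv2) and the standard library are available. Lean on these libraries where they do the work, as an engineer would, in place of code of your own. Each camera call takes 0.05 s, during which the arm holds its last target. There are 200 camera calls.

## Working session

There is one attempt and no reset: what is moved stays moved. The work goes in short steps, Python scripts to look and compute and a tool call to move; the robot and the scene stay as the last step left them, time stands still between calls to the robot, and variables do not carry over. Pictures are saved under pics/ and viewed, at most 10 in all, crops included, and the job is handed in when it is done.

Besides the shell and the picture viewer there is one more tool, called after "Call:" as name([rows], argument=value, ...), one row to a line, values as JSON. jog_arm: Moves the arm, as the interface text tells. Its arguments: {"type":"object","properties":{"motion":{"type":"array"},"grip_force":{"type":"number"}},"required":["motion"]}

```bash
mkdir -p pics; ls; cat > h.py <<'E'
import numpy as np, cv2
from station import bot
from scipy.spatial.transform import Rotation as R
def ray(p,uv):
    K=np.array(p["camera_matrix"]);T=np.array(p["T"])
    d=T[:3,:3]@np.linalg.solve(K,[uv[0],uv[1],1.]);return T[:3,3],d
def atz(p,uv,z):
    o,d=ray(p,uv);return o+d*(z-o[2])/d[2]
def pose():
    o=bot.get_obs();q=o["tool_rot"];T=np.eye(4);T[:3,:3]=R.from_quat([q[1],q[2],q[3],q[0]]).as_matrix();T[:3,3]=o["eef_pos"];return o,T
def wrist():
    o,T=pose();p=bot.read_camera("wrist");p["T"]=T@np.array(p["tool_from_camera"]);return p
E
python3 - <<'E'
from h import *
np.set_printoptions(precision=4,suppress=True)
o,T=pose();print(o);print(T)
ims=[]
for c in ["top","scene"]:
    p=bot.read_camera(c);ims.append(p["pixels"])
    print(c,np.array(p["T"])[:3,3])
    for n,z in [("guard_knob",.117),("place_left",.05),("place_middle",.05),("place_right",.05),("console",0),("rack",0),("roll",0),("jar",0)]:
        for d in bot.tip_of(n,p)[:2]: print(n,round(d["score"],2),np.round(d["xy"]),atz(p,d["xy"],z))
    cv2.imwrite(f"pics/{c}0.png",p["pixels"][:,:,::-1])
E
```

```text
pics
{'t': 0.0, 'q': array([ 1.1609,  0.4778,  0.0223,  1.5565, -0.0115,  1.1093, -0.0831]), 'joint_vel': array([ 0.0017, -0.0011,  0.0016,  0.0008,  0.0002, -0.0004,  0.0006]), 'joint_torque': array([  0.0004, -59.6462,   1.608 , -28.1202,   0.0125,   0.0094,
        -0.    ]), 'eef_pos': array([ 0.2004, -0.6439,  0.2303]), 'tool_rot': array([-0.0009,  0.9886,  0.1503, -0.0002]), 'contact_force': array([ 0.196 , -0.7879, -0.0553]), 'torque': array([-0.0309,  0.0284,  0.0115]), 'grasp_force': 0.0, 'gripper_width': 1.0005106307175455}
[[ 0.9548  0.2972 -0.0007  0.2004]
 [ 0.2972 -0.9548  0.0017 -0.6439]
 [-0.0001 -0.0019 -1.      0.2303]
 [ 0.      0.      0.      1.    ]]
top [ 0.2858 -0.0048  1.4014]
guard_knob 0.95 [276. 223.] [ 0.5189 -0.0109  0.117 ]
place_left 0.62 [259. 240.] [0.4807 0.033  0.05  ]
place_left 0.57 [156. 187.] [0.6141 0.3302 0.05  ]
place_middle 0.9 [278. 243.] [ 0.4744 -0.0193  0.05  ]
place_middle 0.62 [261. 239.] [0.4837 0.0282 0.05  ]
place_right 0.97 [296. 238.] [ 0.4919 -0.0674  0.05  ]
console 0.87 [279. 234.] [ 0.5079 -0.0211  0.    ]
console 0.28 [388. 250.] [ 0.4803 -0.3304  0.    ]
rack 0.7 [387. 248.] [ 0.4847 -0.3289  0.    ]
roll 0.95 [157. 241.] [0.4688 0.3257 0.    ]
roll 0.31 [279. 232.] [ 0.5151 -0.0199  0.    ]
jar 0.65 [156. 185.] [0.634  0.3439 0.    ]
scene [1.2423 0.3642 0.8044]
guard_knob 0.72 [281. 191.] [ 0.5162 -0.0132  0.117 ]
place_left 0.7 [304. 209.] [0.4814 0.0354 0.05  ]
place_middle 0.87 [287. 203.] [ 0.482  -0.0133  0.05  ]
place_right 0.74 [266. 204.] [ 0.5077 -0.061   0.05  ]
console 0.73 [281. 226.] [ 0.5182 -0.0119  0.    ]
rack 0.82 [191. 184.] [ 0.4824 -0.3197  0.    ]
roll 0.66 [415. 256.] [0.4638 0.3169 0.    ]
jar 0.85 [404. 312.] [0.6301 0.3388 0.    ]
```

```bash
python3 - <<'E'
import cv2,numpy as np
a=cv2.imread("pics/top0.png")[150:320,130:430];b=cv2.imread("pics/scene0.png")[120:340,150:450]
a=cv2.resize(a,(530,300),interpolation=3);b=cv2.resize(b,(530,300),interpolation=3)
cv2.imwrite("pics/ab.png",np.vstack([a,b]))
E
```

```text
(no output)
```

View pics/ab.png

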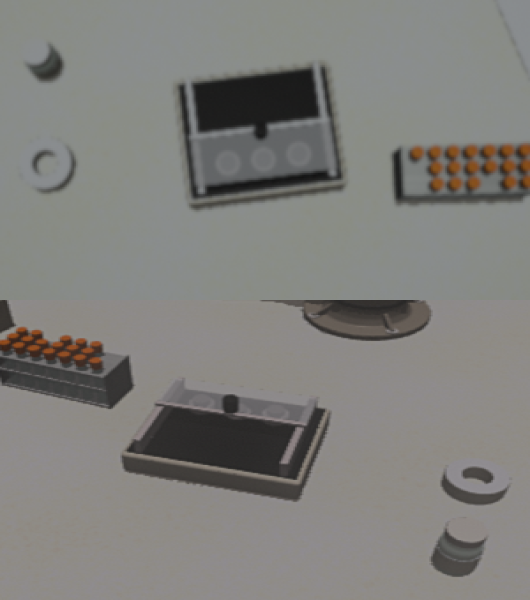

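The top view (upper half) shows the console slightly skewed (about 0.14 rad), with the knob near crop (261,131) and the keys under the guard at (229,163), (264,158) and (299,153). The rack is to the right, and the roll and jar to the left. I'll move above the console next.

Call:
jog_arm([
  [0, 0, 0.16, 470, -500, -60, 85],
  [0, 0, 0.16, 470, -500, -60, 85],
  [0, 0, 0.16, 470, -500, -60, 85],
  [0, 0, 0.16, 470, -500, -60, 85],
  [0, 0, 0.16, 470, -500, -60, 85],
  [0, 0, 0.16, 470, -500, -60, 85],
  [0, 0, 0.16, 470, -500, -60, 85],
  [0, 0, 0.16, 470, -500, -60, 85],
  [0, 0, 0.16, 470, -500, -60, 85],
  [0, 0, 0.16, 470, -500, -60, 85],
])

```text
t: 2.15
eef_pos: [0.4737, -0.0828, 0.2864]
tool_rot: [0.0, 0.997, 0.071, 0.001]
contact_force: [0.9, 0.6, -0.9]
gripper_width: 1.0
grasp_force: 0.0
```

Call:
jog_arm([
  [0, 0, 0, 0, 0, 0, 85],
  [0, 0, 0, 0, 0, 0, 85],
])

```text
t: 2.4
eef_pos: [0.4727, -0.0851, 0.2856]
tool_rot: [0.0, 0.997, 0.071, -0.0]
contact_force: [-0.6, -1.1, -0.2]
gripper_width: 0.995
grasp_force: 0.0
```

```bash
python3 - <<'E'
from h import *
np.set_printoptions(precision=4,suppress=True)
p=wrist();o,T=pose();print(T);print(np.array(p["tool_from_camera"]),p["camera_matrix"])
for n,z in [("guard_knob",.117),("place_left",.05),("place_middle",.05),("place_right",.05),("console",0)]:
    for d in bot.tip_of(n,p)[:2]: print(n,round(d["score"],2),np.round(d["xy"]),atz(p,d["xy"],z))
cv2.imwrite("pics/w1.png",p["pixels"][:,:,::-1])
E
```

```text
[[ 0.9902  0.1396 -0.0006  0.4724]
 [ 0.1396 -0.9902 -0.0006 -0.0859]
 [-0.0007  0.0005 -1.      0.2856]
 [ 0.      0.      0.      1.    ]]
[[ 0.001  -0.9636 -0.2674  0.068 ]
 [ 1.      0.0008  0.001   0.0008]
 [-0.0007 -0.2674  0.9636 -0.1415]
 [ 0.      0.      0.      1.    ]] [[305.5007   0.     284.9332]
 [  0.     305.5007 209.587 ]
 [  0.       0.       1.    ]]
guard_knob 0.62 [222. 139.] [ 0.5178 -0.0166  0.117 ]
console 0.63 [238. 138.] [ 0.5133 -0.0156  0.    ]
```

View pics/w1.png

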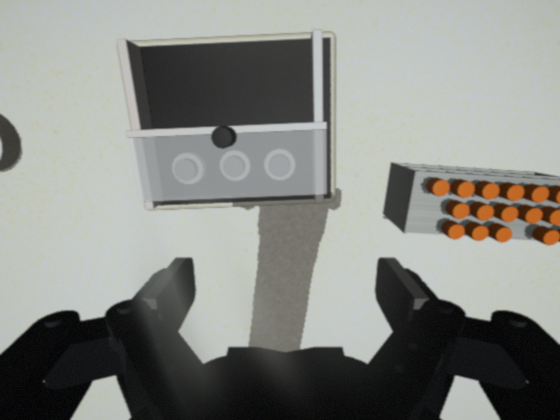

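The wrist view shows the guard's front edge from (130,133) to (327,124), so the console is about 0.045 rad further askew than the tool. The knob is at (223,137), and the keys show through the plate at (187,168), (234,165) and (280,164). I'm going over the knob now.

Call:
jog_arm([
  [0, 0, -0.045, 55, -64, -10, 70],
  [0, 0, -0.045, 55, -64, 50, 70],
  [0, 0, -0.045, 55, -64, 110, 70],
  [0, 0, -0.045, 55, -64, 140, 70],
  [0, 0, -0.045, 55, -64, 140, 70],
  [0, 0, -0.045, 55, -64, 140, 70],
])

```text
t: 3.45
eef_pos: [0.5194, -0.0137, 0.1471]
tool_rot: [0.0, 0.996, 0.093, 0.001]
contact_force: [-0.2, 0.4, 0.9]
gripper_width: 0.82
grasp_force: 0.0
```

```bash
python3 - <<'E'
from h import *
np.set_printoptions(precision=4,suppress=True)
p=wrist();o,T=pose();print(T[:3,3])
for n,z in [("guard_knob",.117)]:
    for d in bot.tip_of(n,p)[:2]: 
        w=atz(p,d["xy"],z);print(n,round(d["score"],2),np.round(d["xy"]),w,T[:3,:3].T@(w-T[:3,3]))
cv2.imwrite("pics/w2.png",p["pixels"][:,:,::-1])
E
```

```text
[ 0.5197 -0.0136  0.1475]
guard_knob 0.69 [287. 242.] [ 0.5202 -0.0157  0.117 ] [0.     0.0021 0.0305]
```

View pics/w2.png

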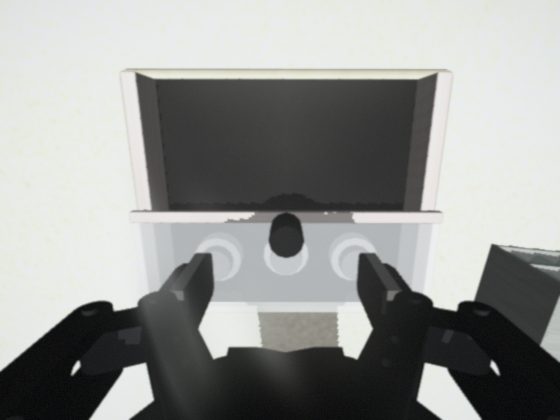

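The console is now square in the image, and the knob at (287,240) is centred between the fingers. Next I descend and grip it.

Call:
jog_arm([
  [0, 0, 0, 0, 2, 25, 70],
  [0, 0, 0, 0, 2, 50, 70],
  [0, 0, 0, 0, 2, 52, 70],
  [0, 0, 0, 0, 2, 52, 10],
  [0, 0, 0, 0, 2, 52, 10],
  [0, 0, 0, 0, 2, 52, 10],
  [0, 0, 0, 0, 2, 52, 10],
  [0, 0, 0, 0, 2, 52, 10],
], grip_force=20)

```text
t: 4.55
eef_pos: [0.5195, -0.0143, 0.095]
tool_rot: [-0.0, 0.996, 0.094, 0.001]
contact_force: [-1.5, 2.4, 6.9]
gripper_width: 0.247
grasp_force: 21.8
```

Call:
jog_arm([
  [0, 0, 0, 10, 0, 0, 10],
  [0, 0, 0, 22, 0, 0, 10],
  [0, 0, 0, 34, 0, 0, 10],
  [0, 0, 0, 46, 0, 0, 10],
  [0, 0, 0, 58, 0, 0, 10],
  [0, 0, 0, 68, 0, 0, 10],
  [0, 0, 0, 70, 0, 0, 10],
])

```text
t: 5.42
eef_pos: [0.5887, -0.0014, 0.0949]
tool_rot: [-0.0, 0.996, 0.094, 0.001]
contact_force: [-1.9, 2.1, 7.3]
gripper_width: 0.248
grasp_force: 21.9
```

Call:
jog_arm([
  [0, 0, 0, 1, 0, 0, 10],
  [0, 0, 0, 2, 0, 0, 10],
  [0, 0, 0, 3, 0, 0, 10],
  [0, 0, 0, 4, 0, 0, 10],
])

```text
t: 5.92
eef_pos: [0.5919, -0.0008, 0.095]
tool_rot: [-0.0, 0.996, 0.094, 0.001]
contact_force: [-1.7, 1.9, 7.6]
gripper_width: 0.241
grasp_force: 21.9
```

Call:
jog_arm([
  [0, 0, 0, 1, 0, 0, 10],
  [0, 0, 0, 2, 0, 0, 10],
  [0, 0, 0, 3, 0, 0, 10],
  [0, 0, 0, 4, 0, 0, 10],
])

```text
t: 6.42
eef_pos: [0.5958, -0.0001, 0.095]
tool_rot: [-0.0, 0.996, 0.094, 0.001]
contact_force: [-2.7, 2.3, 7.9]
gripper_width: 0.246
grasp_force: 21.9
```

Call:
jog_arm([
  [0, 0, 0, 1, 0, 0, 10],
  [0, 0, 0, 2, 0, 0, 10],
  [0, 0, 0, 3, 0, 0, 10],
  [0, 0, 0, 3, 0, 0, 10],
])

```text
t: 6.92
eef_pos: [0.596, -0.0001, 0.0949]
tool_rot: [0.0, 0.996, 0.093, -0.002]
contact_force: [-10.4, 1.3, 16.1]
gripper_width: 0.245
grasp_force: 22.7
```

Call:
jog_arm([
  [0, 0, 0, 1, 0, 0, 10],
  [0, 0, 0, 2, 0, 0, 10],
  [0, 0, 0, 3, 0, 0, 10],
  [0, 0, 0, 3, 0, 0, 10],
])

```text
t: 7.42
eef_pos: [0.5961, -0.0, 0.0948]
tool_rot: [0.001, 0.996, 0.093, -0.005]
contact_force: [-20.0, -0.7, 24.7]
gripper_width: 0.244
grasp_force: 23.4
```

The guard is against its back stop: 78 mm of travel, with force building. I'll relax, release, rise and move over the keys.

Call:
jog_arm([
  [0, 0, 0, -6, 0, 0, 10],
  [0, 0, 0, -6, 0, 0, 10],
  [0, 0, 0, -6, 0, 0, 60],
  [0, 0, 0, -6, 0, 0, 60],
  [0, 0, 0, -6, 0, 0, 60],
  [0, 0, 0, -6, 0, -45, 60],
  [0, 0, 0, -40, -15, -70, 0],
  [0, 0, 0, -80, -30, -75, 0],
  [0, 0, 0, -110, -40, -75, 0],
  [0, 0, 0, -110, -40, -75, 0],
])

```text
t: 8.68
eef_pos: [0.4837, 0.019, 0.1688]
tool_rot: [0.0, 0.996, 0.094, -0.001]
contact_force: [-0.0, -0.5, -0.0]
gripper_width: 0.002
grasp_force: 0.0
```

```bash
cat > keys.py <<'E'
from h import *
import sys,json
np.set_printoptions(precision=4,suppress=True)
p=wrist();o,T=pose();print(T[:3,3]);r=[]
for n in ["place_left","place_middle","place_right","guard_knob"]:
    for d in bot.tip_of(n,p)[:1]: w=atz(p,d["xy"],.05 if n[0]=="p" else .117);print(n,round(d["score"],2),np.round(d["xy"]),w)
cv2.imwrite(f"pics/{sys.argv[1]}.png",p["pixels"][:,:,::-1])
np.savez(f"{sys.argv[1]}.npz",K=p["camera_matrix"],T=p["T"])
E
python3 keys.py k1
```

```text
[0.4855 0.0189 0.1689]
guard_knob 0.87 [353.  56.] [ 0.5956 -0.0005  0.117 ]
```

Call:
jog_arm([
  [0, 0, 0, 0, 40, 0, 0],
  [0, 0, 0, 0, 80, 0, 0],
  [0, 0, 0, 0, 80, 0, 0],
  [0, 0, 0, 0, 80, 0, 0],
])

```text
t: 9.43
eef_pos: [0.501, -0.0591, 0.1685]
tool_rot: [-0.0, 0.996, 0.093, -0.0]
contact_force: [0.4, -0.0, -0.6]
gripper_width: -0.006
grasp_force: 0.0
```

```bash
python3 keys.py k2; python3 -c "
import cv2,numpy as np
cv2.imwrite('pics/k12.png',np.hstack([cv2.imread(f'pics/{k}.png')[60:360,80:480] for k in('k1','k2')]))"
```

```text
[ 0.5009 -0.0585  0.1686]
guard_knob 0.72 [528. 252.] [ 0.5171 -0.2255  0.117 ]
```

View pics/k12.png

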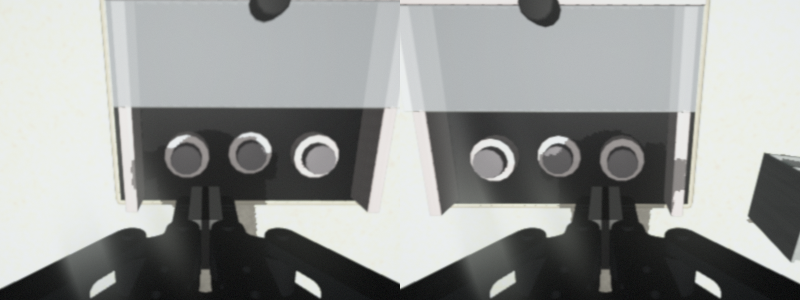

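Both views show all three keys clear of the guard. In full-image pixels the caps are near (267,218), (331,211) and (398,217) in the first, and (168,222), (237,215) and (301,219) in the second. I'll refine these and triangulate.

```bash
cat > tri.py <<'E'
import cv2,numpy as np
np.set_printoptions(precision=4,suppress=True)
G={'k1':[(267,218),(331,211),(398,217)],'k2':[(168,222),(237,215),(301,219)]}
out=[]
for k,g in G.items():
    im=cv2.imread(f'pics/{k}.png');x0=min(a[0] for a in g)-35
    out.append(cv2.resize(im[185:250,x0:x0+205],None,fx=3.9,fy=3.9,interpolation=cv2.INTER_CUBIC));print(k,x0)
cv2.imwrite('pics/z.png',np.vstack(out))
E
python3 tri.py
```

```text
k1 232
k2 133
```

View pics/z.png

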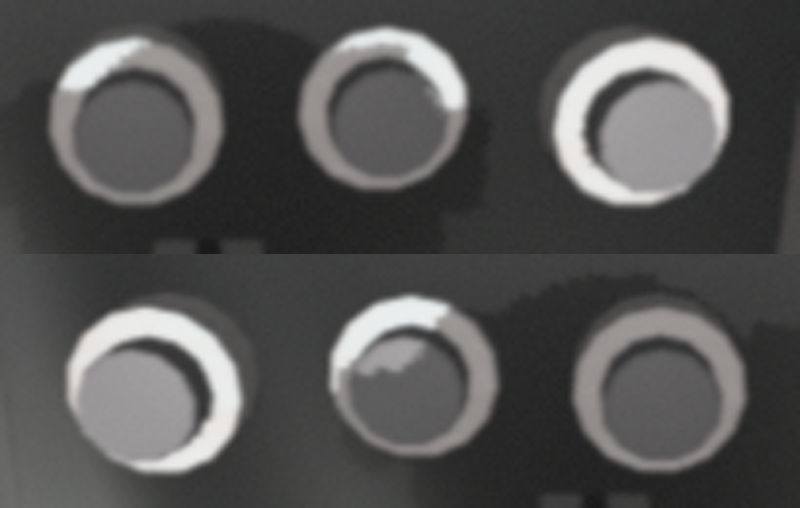

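Each key's bush and cap outlines are clear. Cap centres in the zoom are (134,132), (389,129) and (659,136) above, and (137,405), (406,391) and (662,404) below.

```bash
cat > tri2.py <<'E'
import numpy as np
np.set_printoptions(precision=4,suppress=True)
Z={'cap':([(134,132),(389,129),(659,135)],[(137,405),(406,391),(662,404)]),
'bush':([(136.5,122.5),(383,108),(641.5,123)],[(155,390),(414,377),(660,389.5)])}
C=[np.load(f'k{i}.npz') for i in(1,2)]
def ray(i,z):
    u=((z[0]+.5)/3.9-.5+(232,133)[i]);v=((z[1]-i*253.5+.5)/3.9-.5+185)
    T=C[i]['T'];d=T[:3,:3]@np.linalg.solve(C[i]['K'],[u,v,1]);return T[:3,3],d/np.linalg.norm(d)
yaw=.186;c,s=np.cos(yaw),np.sin(yaw);O=np.array([.5184,-.0146])
for n,(a,b) in Z.items():
  for j in range(3):
    A=0;B=0
    for i,z in((0,a[j]),(1,b[j])):
        o,d=ray(i,z);M=np.eye(3)-np.outer(d,d);A=A+M;B=B+M@o
    P=np.linalg.solve(A,B);q=P[:2]-O;print(n,j,P,'console xy',c*q[0]+s*q[1],-s*q[0]+c*q[1],'d',[round(ray(i,z)[1].dot(P-ray(i,z)[0]),3) for i,z in((0,a[j]),(1,b[j]))])
E
python3 tri2.py
```

```text
cap 0 [0.4752 0.0318 0.074 ] console xy -0.0338712270697591 0.0536199733939643 d [np.float64(0.248), np.float64(0.266)]
cap 1 [ 0.4842 -0.0219  0.0641] console xy -0.034988554814306155 -0.0008196682472650773 d [np.float64(0.26), np.float64(0.261)]
cap 2 [ 0.4953 -0.0756  0.0736] console xy -0.033995267773737355 -0.05562900594271844 d [np.float64(0.265), np.float64(0.249)]
bush 0 [0.4745 0.0318 0.0632] console xy -0.034521354194300066 0.053740856633887064 d [np.float64(0.258), np.float64(0.276)]
bush 1 [ 0.485  -0.0219  0.0536] console xy -0.0341530945211863 -0.001025496028828534 d [np.float64(0.27), np.float64(0.271)]
bush 2 [ 0.4949 -0.0758  0.0629] console xy -0.03441759614645774 -0.05580419580708484 d [np.float64(0.275), np.float64(0.259)]
```

Call:
jog_arm([
  [0, 0, 0, -9, 15.5, 20, 0],
  [0, 0, 0, -9, 15.5, 50, 0],
  [0, 0, 0, -9, 15.5, 75, 0],
  [0, 0, 0, -9, 15.5, 88, 0],
  [0, 0, 0, -9, 15.5, 90, 0],
  [0, 0, 0, -9, 15.5, 90, 0],
])

```text
t: 10.42
eef_pos: [0.4953, -0.0763, 0.0794]
tool_rot: [0.0, 0.996, 0.093, 0.001]
contact_force: [0.3, 0.4, -0.3]
gripper_width: 0.001
grasp_force: 0.0
```

```bash
cat > f.py <<'E'
from h import *
F=[];P=[]
for _ in range(6):
    bot.read_camera("wrist");o=bot.get_obs();F.append(o["contact_force"]);P.append(o["eef_pos"])
print("t",o["t"],"F",np.round(np.mean(F,0),2),"sd",np.round(np.std(F,0),2),"P",np.round(np.mean(P,0)*1e3,2),"sd",np.round(np.std(P,0)*1e3,2))
E
python3 f.py
```

```text
t 10.725 F [-0.42 -0.26 -0.09] sd [0.37 0.41 0.4 ] P [495.24 -76.5   79.47] sd [0.16 0.07 0.14]
```

Call:
jog_arm([
  [0, 0, 0, 0, 0, 1, 0],
  [0, 0, 0, 0, 0, 2, 0],
  [0, 0, 0, 0, 0, 3, 0],
  [0, 0, 0, 0, 0, 3.5, 0],
  [0, 0, 0, 0, 0, 4, 0],
  [0, 0, 0, 0, 0, 4.5, 0],
  [0, 0, 0, 0, 0, 4.5, 0],
])

```text
t: 11.6
eef_pos: [0.4947, -0.0765, 0.0743]
tool_rot: [0.0, 0.996, 0.093, 0.0]
contact_force: [0.0, 1.0, 0.3]
gripper_width: -0.001
grasp_force: 0.2
```

```bash
python3 f.py
```

```text
t 11.9 F [-0.1   0.22  0.44] sd [0.6  0.45 0.39] P [494.68 -76.45  74.27] sd [0.01 0.01 0.01]
```

Call:
jog_arm([
  [0, 0, 0, 0, 0, 0.4, 0],
  [0, 0, 0, 0, 0, 0.8, 0],
  [0, 0, 0, 0, 0, 1, 0],
  [0, 0, 0, 0, 0, 1, 0],
])

```text
t: 12.4
eef_pos: [0.4947, -0.0765, 0.0733]
tool_rot: [0.0, 0.996, 0.093, 0.0]
contact_force: [-0.3, 0.3, 1.6]
gripper_width: -0.002
grasp_force: 0.5
```

```bash
python3 f.py
```

```text
t 12.7 F [-0.07 -0.03  1.1 ] sd [0.38 0.61 0.48] P [494.69 -76.48  73.26] sd [0.02 0.02 0.02]
```

Call:
jog_arm([
  [0, 0, 0, 0, 0, 0.4, 0],
  [0, 0, 0, 0, 0, 0.8, 0],
  [0, 0, 0, 0, 0, 1, 0],
  [0, 0, 0, 0, 0, 1, 0],
])

```text
t: 13.2
eef_pos: [0.4947, -0.0765, 0.0722]
tool_rot: [0.0, 0.996, 0.093, 0.0]
contact_force: [-0.2, 0.2, 2.7]
gripper_width: -0.001
grasp_force: 0.8
```

```bash
python3 f.py
```

```text
t 13.5 F [-0.54 -0.14  1.77] sd [0.44 0.54 0.37] P [494.69 -76.47  72.26] sd [0.01 0.02 0.  ]
```

Call:
jog_arm([
  [0, 0, 0, 0, 0, 0.4, 0],
  [0, 0, 0, 0, 0, 0.8, 0],
  [0, 0, 0, 0, 0, 1, 0],
  [0, 0, 0, 0, 0, 1, 0],
])

```text
t: 14.0
eef_pos: [0.4947, -0.0765, 0.0713]
tool_rot: [0.0, 0.996, 0.093, 0.0]
contact_force: [-0.5, 0.0, 2.3]
gripper_width: 0.001
grasp_force: 1.1
```

```bash
python3 f.py
```

```text
t 14.3 F [-0.11 -0.13  2.67] sd [0.52 0.15 0.54] P [494.69 -76.48  71.27] sd [0.01 0.   0.01]
```

The right key is soft: about 0.7 N/mm and only 2.7 N at 3 mm. I'm easing off and moving to the middle key.

Call:
jog_arm([
  [0, 0, 0, 0, 0, -1, 0],
  [0, 0, 0, 0, 0, -2, 0],
  [0, 0, 0, 0, 0, -4, 0],
  [0, 0, 0, 0, 0, -12, 0],
  [0, 0, 0, 0, -25, -15, 0],
  [0, 0, 0, 0, -50, -12, 0],
  [0, 0, 0, 0, -55, -5, 0],
  [0, 0, 0, 0, -55, 2, 0],
  [0, 0, 0, 0, -55, 3.5, 0],
  [0, 0, 0, 0, -55, 3.5, 0],
])

```text
t: 15.55
eef_pos: [0.4844, -0.0233, 0.0675]
tool_rot: [0.0, 0.996, 0.093, -0.0]
contact_force: [-1.2, -0.3, -0.3]
gripper_width: -0.0
grasp_force: 0.0
```

```bash
python3 f.py
```

```text
t 15.85 F [ 0.23  0.4  -0.09] sd [0.48 0.6  0.48] P [484.61 -22.81  67.82] sd [0.04 0.19 0.09]
```

Call:
jog_arm([
  [0, 0, 0, 0, 0, 0.5, 0],
  [0, 0, 0, 0, 0, 1, 0],
  [0, 0, 0, 0, 0, 1.5, 0],
  [0, 0, 0, 0, 0, 2, 0],
  [0, 0, 0, 0, 0, 2, 0],
])

```text
t: 16.48
eef_pos: [0.4844, -0.0224, 0.0657]
tool_rot: [0.0, 0.996, 0.093, -0.0]
contact_force: [-0.1, -0.0, -0.3]
gripper_width: -0.003
grasp_force: 0.0
```

```bash
python3 f.py
```

```text
t 16.775 F [-0.26  0.21  0.43] sd [0.54 0.32 0.43] P [484.47 -22.42  65.75] sd [0.03 0.01 0.02]
```

Call:
jog_arm([
  [0, 0, 0, 0, 0, 0.4, 0],
  [0, 0, 0, 0, 0, 0.8, 0],
  [0, 0, 0, 0, 0, 1, 0],
  [0, 0, 0, 0, 0, 1, 0],
])

```text
t: 17.27
eef_pos: [0.4845, -0.0224, 0.0647]
tool_rot: [0.0, 0.996, 0.093, -0.0]
contact_force: [-1.0, -0.5, 0.3]
gripper_width: -0.002
grasp_force: 0.3
```

```bash
python3 f.py
```

```text
t 17.575 F [0.2  0.16 0.4 ] sd [0.51 0.48 0.27] P [484.47 -22.44  64.75] sd [0.01 0.01 0.01]
```

Call:
jog_arm([
  [0, 0, 0, 0, 0, 0.4, 0],
  [0, 0, 0, 0, 0, 0.8, 0],
  [0, 0, 0, 0, 0, 1, 0],
  [0, 0, 0, 0, 0, 1, 0],
])

```text
t: 18.08
eef_pos: [0.4845, -0.0225, 0.0637]
tool_rot: [0.0, 0.996, 0.093, 0.0]
contact_force: [-0.2, -0.3, 1.3]
gripper_width: 0.001
grasp_force: 0.6
```

```bash
python3 f.py
```

```text
t 18.375 F [-0.08 -0.24  1.18] sd [0.5  0.5  0.37] P [484.47 -22.44  63.76] sd [0.02 0.01 0.01]
```

Call:
jog_arm([
  [0, 0, 0, 0, 0, 0.4, 0],
  [0, 0, 0, 0, 0, 0.8, 0],
  [0, 0, 0, 0, 0, 1, 0],
  [0, 0, 0, 0, 0, 1, 0],
])

```text
t: 18.88
eef_pos: [0.4845, -0.0224, 0.0628]
tool_rot: [0.0, 0.996, 0.093, 0.0]
contact_force: [0.7, -0.9, 0.9]
gripper_width: 0.001
grasp_force: 0.9
```

```bash
python3 f.py
```

```text
t 19.175 F [ 0.19 -0.37  1.74] sd [0.67 0.37 0.3 ] P [484.47 -22.43  62.75] sd [0.01 0.01 0.01]
```

Call:
jog_arm([
  [0, 0, 0, 0, 0, 0.4, 0],
  [0, 0, 0, 0, 0, 0.8, 0],
  [0, 0, 0, 0, 0, 1.2, 0],
  [0, 0, 0, 0, 0, 1.2, 0],
])

```text
t: 19.68
eef_pos: [0.4845, -0.0224, 0.0616]
tool_rot: [0.0, 0.996, 0.093, 0.0]
contact_force: [-0.6, -0.2, 2.8]
gripper_width: -0.004
grasp_force: 1.2
```

```bash
python3 f.py
```

```text
t 19.975 F [-0.65 -0.38  2.28] sd [0.35 0.41 0.36] P [484.47 -22.43  61.55] sd [0.02 0.02 0.01]
```

The middle key is also soft (2.3 N at 3.2 mm), so I'll release it and try the left one.

Call:
jog_arm([
  [0, 0, 0, 0, 0, -1, 0],
  [0, 0, 0, 0, 0, -2, 0],
  [0, 0, 0, 0, 0, -4, 0],
  [0, 0, 0, 0, 0, -14, 0],
  [0, 0, 0, 0, -10, -24, 0],
  [0, 0, 0, 0, -35, -24, 0],
  [0, 0, 0, 0, -55, -21, 0],
  [0, 0, 0, 0, -55, -16, 0],
  [0, 0, 0, 0, -55, -16, 0],
  [0, 0, 0, 0, -55, -16, 0],
])

```text
t: 21.22
eef_pos: [0.4744, 0.0307, 0.0776]
tool_rot: [0.0, 0.996, 0.093, -0.0]
contact_force: [1.7, 0.1, 0.4]
gripper_width: -0.001
grasp_force: 0.0
```

Call:
jog_arm([
  [0, 0, 0, 0, 0, 0.5, 0],
  [0, 0, 0, 0, 0, 1, 0],
  [0, 0, 0, 0, 0, 1.5, 0],
  [0, 0, 0, 0, 0, 2, 0],
  [0, 0, 0, 0, 0, 2, 0],
])

```text
t: 21.85
eef_pos: [0.4742, 0.0316, 0.0755]
tool_rot: [0.0, 0.996, 0.093, -0.0]
contact_force: [0.4, -0.9, 0.0]
gripper_width: 0.0
grasp_force: 0.3
```

```bash
python3 f.py
```

```text
t 22.15 F [-0.06 -0.19  0.72] sd [0.43 0.56 0.27] P [474.25  31.58  75.56] sd [0.01 0.01 0.01]
```

Call:
jog_arm([
  [0, 0, 0, 0, 0, 0.4, 0],
  [0, 0, 0, 0, 0, 0.8, 0],
  [0, 0, 0, 0, 0, 1, 0],
  [0, 0, 0, 0, 0, 1, 0],
])

```text
t: 22.65
eef_pos: [0.4742, 0.0316, 0.0746]
tool_rot: [0.0, 0.996, 0.093, 0.0]
contact_force: [-0.2, -0.3, 2.5]
gripper_width: -0.004
grasp_force: 1.1
```

```bash
python3 f.py
```

```text
t 22.95 F [-0.72 -0.4   2.63] sd [0.41 0.32 0.38] P [474.25  31.6   74.58] sd [0.01 0.01 0.01]
```

Call:
jog_arm([
  [0, 0, 0, 0, 0, 0.4, 0],
  [0, 0, 0, 0, 0, 0.8, 0],
  [0, 0, 0, 0, 0, 1, 0],
  [0, 0, 0, 0, 0, 1, 0],
])

```text
t: 23.45
eef_pos: [0.4742, 0.0316, 0.0736]
tool_rot: [0.0, 0.996, 0.093, 0.0]
contact_force: [-1.6, -1.0, 4.0]
gripper_width: 0.002
grasp_force: 2.1
```

```bash
python3 f.py
```

```text
t 23.75 F [-0.81 -1.2   4.15] sd [0.56 0.26 0.3 ] P [474.25  31.59  73.57] sd [0.02 0.01 0.01]
```

The left key climbs about 1.9 N/mm, so it is the sound one. I'll press on gently to the snap.

Call:
jog_arm([
  [0, 0, 0, 0, 0, 0.3, 0],
  [0, 0, 0, 0, 0, 0.5, 0],
  [0, 0, 0, 0, 0, 0.7, 0],
  [0, 0, 0, 0, 0, 0.7, 0],
])

```text
t: 24.25
eef_pos: [0.4743, 0.0316, 0.0729]
tool_rot: [0.0, 0.996, 0.093, 0.0]
contact_force: [-2.0, -1.1, 5.7]
gripper_width: 0.001
grasp_force: 2.8
```

```bash
python3 f.py
```

```text
t 24.55 F [-1.62 -0.86  5.85] sd [0.44 0.36 0.68] P [474.24  31.6   72.91] sd [0.01 0.01 0.01]
```

Call:
jog_arm([
  [0, 0, 0, 0, 0, 0.1, 0],
  [0, 0, 0, 0, 0, 0.2, 0],
  [0, 0, 0, 0, 0, 0.3, 0],
  [0, 0, 0, 0, 0, 0.3, 0],
])

```text
t: 25.05
eef_pos: [0.4743, 0.0318, 0.0724]
tool_rot: [-0.0, 0.996, 0.093, 0.0]
contact_force: [0.9, -0.1, 0.5]
gripper_width: 0.004
grasp_force: 0.3
```

```bash
python3 f.py
```

```text
t 25.35 F [0.34 0.16 0.53] sd [0.23 0.74 0.35] P [474.3   31.74  72.47] sd [0.02 0.02 0.03]
```

It snapped: 5.9 N fell to nothing. I'll lift off and go back to the knob.

Call:
jog_arm([
  [0, 0, 0, 0, 0, -1, 0],
  [0, 0, 0, 0, 0, -5, 0],
  [0, 0, 0, 0, 0, -40, 0],
  [0, 0, 0, 0, 0, -80, 0],
  [0, 0, 0, 40, 20, -85, 60],
  [0, 0, 0, 90, 45, -85, 60],
  [0, 0, 0, 114, 54, -85, 60],
  [0, 0, 0, 114, 54, -80, 60],
  [0, 0, 0, 114, 54, -75, 60],
  [0, 0, 0, 114, 54, -75, 60],
])

```text
t: 26.6
eef_pos: [0.5946, 0.0001, 0.1469]
tool_rot: [-0.0, 0.996, 0.094, -0.001]
contact_force: [0.4, -0.7, -0.4]
gripper_width: 0.706
grasp_force: 0.0
```

```bash
python3 - <<'E'
from h import *
np.set_printoptions(precision=4,suppress=True)
p=wrist();o,T=pose();print(T[:3,3])
for d in bot.tip_of("guard_knob",p)[:2]:
    w=atz(p,d["xy"],.117);print(round(d["score"],2),w,T[:3,:3].T@(w-T[:3,3]))
cv2.imwrite("pics/w3.png",p["pixels"][:,:,::-1])
E
```

```text
[0.5951 0.0001 0.1473]
```

View pics/w3.png

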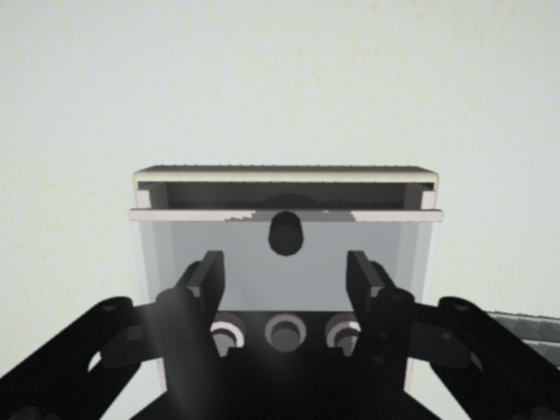

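The knob at (287,238) sits centred between the fingers, just as it did for the first grip. I'm descending, gripping and sliding the guard shut.

Call:
jog_arm([
  [0, 0, 0, 0, 1, 25, 60],
  [0, 0, 0, 0, 1, 50, 60],
  [0, 0, 0, 0, 1, 52, 60],
  [0, 0, 0, 0, 1, 52, 10],
  [0, 0, 0, 0, 1, 52, 10],
  [0, 0, 0, 0, 1, 52, 10],
  [0, 0, 0, 0, 1, 52, 10],
  [0, 0, 0, 0, 1, 52, 10],
], grip_force=20)

```text
t: 27.7
eef_pos: [0.5972, 0.0001, 0.0969]
tool_rot: [-0.001, 0.996, 0.094, 0.001]
contact_force: [-1.3, 3.9, 6.7]
gripper_width: 0.25
grasp_force: 22.1
```

Call:
jog_arm([
  [0, 0, 0, -10, 0, 0, 10],
  [0, 0, 0, -22, 0, 0, 10],
  [0, 0, 0, -34, 0, 0, 10],
  [0, 0, 0, -46, 0, 0, 10],
  [0, 0, 0, -58, 0, 0, 10],
  [0, 0, 0, -68, 0, 0, 10],
  [0, 0, 0, -76, 0, 0, 10],
  [0, 0, 0, -79, 0, 0, 10],
  [0, 0, 0, -80, 0, 0, 10],
])

```text
t: 28.82
eef_pos: [0.5189, -0.0145, 0.0969]
tool_rot: [-0.001, 0.996, 0.094, 0.002]
contact_force: [-0.2, 5.6, 5.9]
gripper_width: 0.243
grasp_force: 22.2
```

Call:
jog_arm([
  [0, 0, 0, -1, 0, 0, 10],
  [0, 0, 0, -2, 0, 0, 10],
  [0, 0, 0, -3, 0, 0, 10],
  [0, 0, 0, -4, 0, 0, 10],
  [0, 0, 0, -5, 0, 0, 10],
  [0, 0, 0, -5, 0, 0, 10],
])

```text
t: 29.58
eef_pos: [0.5141, -0.0154, 0.0969]
tool_rot: [-0.001, 0.996, 0.094, 0.002]
contact_force: [-0.4, 5.9, 8.0]
gripper_width: 0.249
grasp_force: 22.3
```

Call:
jog_arm([
  [0, 0, 0, -1, 0, 0, 10],
  [0, 0, 0, -2, 0, 0, 10],
  [0, 0, 0, -2.5, 0, 0, 10],
  [0, 0, 0, -2.5, 0, 0, 10],
])

```text
t: 30.08
eef_pos: [0.5138, -0.0155, 0.097]
tool_rot: [-0.001, 0.996, 0.094, 0.004]
contact_force: [6.7, 6.5, 0.3]
gripper_width: 0.249
grasp_force: 21.6
```

Call:
jog_arm([
  [0, 0, 0, -1, 0, 0, 10],
  [0, 0, 0, -2, 0, 0, 10],
  [0, 0, 0, -2, 0, 0, 10],
])

```text
t: 30.45
eef_pos: [0.5137, -0.0155, 0.0971]
tool_rot: [-0.001, 0.996, 0.094, 0.006]
contact_force: [11.9, 7.7, -6.5]
gripper_width: 0.244
grasp_force: 20.9
```

The guard is on its shut stop after 85 mm. I'll relax, release and retreat upward.

Call:
jog_arm([
  [0, 0, 0, 3.5, 0, 0, 10],
  [0, 0, 0, 3.5, 0, 0, 10],
  [0, 0, 0, 3.5, 0, 0, 60],
  [0, 0, 0, 3.5, 0, 0, 60],
  [0, 0, 0, 3.5, 0, 0, 60],
  [0, 0, 0, 3.5, 0, -30, 60],
  [0, 0, 0, 3.5, 0, -60, 60],
  [0, 0, 0, 0, 0, -100, 60],
  [0, 0, 0, 0, 0, -130, 60],
  [0, 0, 0, 0, 0, -130, 60],
])

```text
t: 31.7
eef_pos: [0.5099, -0.0181, 0.2278]
tool_rot: [0.0, 0.996, 0.093, 0.002]
contact_force: [-0.6, -0.4, -0.1]
gripper_width: 0.704
grasp_force: 0.0
```

```bash
python3 - <<'E'
from h import *
np.set_printoptions(precision=4,suppress=True)
p=wrist();o,T=pose();print(T[:3,3],o["contact_force"])
for n,z in [("guard_knob",.117)]:
    for d in bot.tip_of(n,p)[:1]: print(n,round(d["score"],2),atz(p,d["xy"],z))
a=p["pixels"]
p=bot.read_camera("top")
for n in("rack","roll","jar"):
    for d in bot.tip_of(n,p)[:1]: print(n,round(d["score"],2),np.round(d["xy"]),atz(p,d["xy"],0))
cv2.imwrite("pics/end.png",a[:,:,::-1])
E
```

```text
[ 0.5088 -0.0182  0.2261] [-0.3957 -0.5371  0.0376]
guard_knob 0.9 [ 0.5132 -0.0169  0.117 ]
rack 0.63 [387. 250.] [ 0.4796 -0.3284  0.    ]
roll 0.67 [157. 244.] [0.4625 0.3248 0.    ]
jar 0.56 [155. 187.] [0.6272 0.3476 0.    ]
```

View pics/end.png

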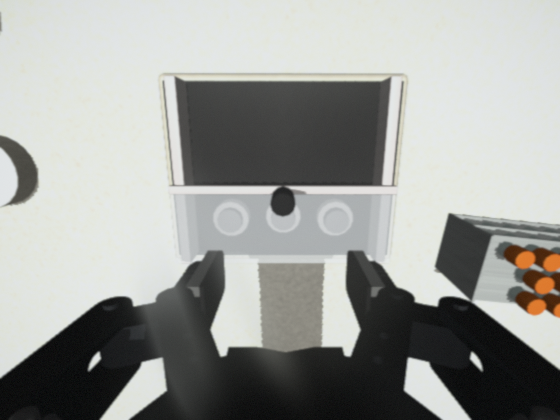

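The guard is shut over all three keys, with the knob at (283,201). The gripper is clear, and the rack, roll and jar are where they were. Handing in.

```bash
python3 -c "
from station import bot
print(bot.hand_in())"
```

```text
the job is handed in; nothing more can be done
None
```

Job handed in at about 32 s: I opened the guard fully and pressed all three keys. The left key snapped and stayed down, the soft middle and right keys were eased back up after about 3 mm, and the guard is shut again with the other things left in place.

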